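# Sticker two tonewood blanks for seasoning

### The job

Pile the two freshly sawn blanks on the seasoning board so that air gets round them: lay the thick maple blank across the board's two bearers, then one sticker crosswise on it straight above each bearer (either sticker on either side), then the thin spruce blank on the stickers, and finally the iron weight upright in the middle of the spruce to keep the pile flat. Both blanks lie centred on the board and parallel to its long side. Set everything down rather than letting it drop, and leave the glue bottle, the jar and the plane where they are.

Things in the scene. Friction and masses are not known exactly. Their poses are not given: they have to be found in the camera images.
- board: the seasoning board: a fixed plywood board, 130 mm (own x) by 270 mm (own y) by 12 mm thick, with two dark bearer strips screwed across it. Each bearer is 110 mm long along own x, 20 mm wide along own y and 18 mm high, centred 70 mm either side of the board's centre (own y = +70 and -70 mm); bearer tops are 30 mm above the origin. Origin: centre of the board's underside, on the bench; z up
- maple_blank: maple blank, loose: honey-coloured billet with dark green wax-sealed ends, 58 mm (own x) by 240 mm (own y, its length) by 40 mm high, about 0.36 kg. Origin: centre of the underside, z up. It goes first, on the bearers
- pale_sticker: pale sticker, loose: pale wooden strip 20 mm (own x) by 110 mm (own y, its length) by 14 mm high, about 20 g. Origin: centre of the underside, z up. It lies across the maple blank (its length along the board's short side), above either bearer
- dark_sticker: dark sticker, loose: dark brown wooden strip, same size as the pale one: 20 mm (own x) by 110 mm (own y, its length) by 14 mm high, about 20 g. Origin: centre of the underside, z up. It lies across the maple blank above the other bearer
- spruce_blank: spruce blank, loose: creamy white billet with red wax-sealed ends, 50 mm (own x) by 200 mm (own y, its length) by 20 mm high, about 0.09 kg. Origin: centre of the underside, z up. It goes on the two stickers
- weight: iron weight, loose: dark disc 60 mm in diameter and 30 mm high, with a brass knob to lift it by: a 14 mm neck from 30 to 45 mm and a round knob 24 mm in diameter from 45 to 67 mm above the underside; about 0.65 kg. Origin: centre of the underside, z up. It goes last, on the middle of the spruce blank
- glue_bottle: bystander, loose: white glue bottle with a red cap, 54 mm in diameter, 120 mm high, standing on the bench. Origin: centre of the underside. Leave it alone
- jar: bystander, loose: amber glass jar with a brass lid, 66 mm in diameter, 75 mm high, standing on the bench. Origin: centre of the underside. Leave it alone
- plane: bystander, loose: small dark metal block plane with a brass cap and a wooden front knob, 32 by 100 mm, about 45 mm high, lying on the bench. Origin: centre of the sole. Leave it alone
Not all that is in view belongs to the job. Several things look just like the maple_blank: the one meant starts farthest from the robot's base.

How it is judged:
By the outcome, as a careful person would: the job done as asked, in the order asked, and still so for the second after the job is handed in, with the robot touching nothing.
It also fails if it takes over 112 s, if anything falls off the work surface, if the arm or the gripper's body presses on something with over 40 N, if the wrist force passes 120 N, or if a joint passes its speed limit or range.

### The arm

A 6-joint arm with a two-finger parallel gripper is mounted at the origin on the work surface. World frame = base frame: x ahead of the robot, y to its left, z up, the work surface at z = 0. Lengths are in m, angles in degrees, forces in N, time in s.
With the tool pointing down it reaches from about 0.25 to 0.725 m from the base axis. Payload 9.7 kg.
Tool frame: the origin (TCP) lies at the very end of the fingers, on their centre line; the grasp point (between the pads) lies 19 mm behind it; z points along the fingers, y is the direction in which the jaws open and shut (so a half turn about z gives the same grasp; the last joint's range is limited). The gripper opens to 85 mm and grips with 20 to 120 N. Pads are 22 mm wide; open, the fingers measure 114 mm over their backs; the gripper's body (76 mm by 85 mm) begins 54 mm behind the grasp point. The pads swing forward as they close: fully open they stand 13 mm farther back than shut.
Start: joints at [63.827, 4.979, 10.078, 95.1, 0, 90], TCP at [0.243, 0.494, 0.231] pointing down, gripper open.
Joint ranges: [-179.16, 179.16], [-48.56, 103.87], [-65.8, 70.77], [-126.05, 130.52], [-82.76, 87.17], [-180, 180]. Speed limits (degrees/s): [127.2, 127.2, 147.25, 180, 180, 180].

### API

Orientations are given as [roll, pitch, yaw] about the fixed x, y, z axes, in that order (R = Rz(yaw) Ry(pitch) Rx(roll)).
In Python, from workcell import bot gives the robot as it stands.
- The arm moves only by the shell command python3 -m pendant 'ROWS' [FORCE]. ROWS is JSON, a list that holds one entry, the list of rows, each a list of 7 numbers: the shift along the tool's x, y, z in cm, then the turn, a rotation vector about the tool's x, y, z in rad, then the opening in per cent of the stroke, from 0 (shut) to 100 (fully open). In form: [[[dx, dy, dz, ax, ay, az, gripper], ...]]. A call has 1 to 5 rows; each row shifts and turns the pose as measured when the row begins, along the tool's axes as they then stand; what a row does not reach is not made up. A row lasts 1/12 s, in which the tool goes at most 41.7 mm and 7.16 degrees, less where a joint would pass 70% of its speed; a pose out of reach is approached as far as the arm can. A call with a gripper value outside its range is refused whole. The fingers move at their own pace and stop on an object; FORCE is the grip in N (left out, the last holds). Time passes only in rows, so rows that do not move let the fingers close. It gives the time, the measured TCP pose, the force and the opening at its end, in the units of the state.
- bot.get_obs(): the state, without advancing time (a new reading comes with each control period).
- bot.camera(name): name is "side" or "top" or "wrist"; returns the picture (480x640x3 uint8, red, green, blue); there is no depth.
- bot.get_calibration(name): a dict with "intrinsics" (3x3 intrinsics, pixels), "D" ([k1, k2, p1, p2, k3] as OpenCV has them; the pictures are not rectified), "pose" (4x4, takes a point from camera to world coordinates); the wrist camera has in their place "T_tool_cam" (4x4, takes a point from camera to tool coordinates, whose origin is the TCP and whose axes are the flange's). Camera axes: x right, y down, z forward; pixel columns grow to the right and rows downward; lengths in m; the calibration is good to about 2 mm. A picture is of the moment at which its call begins: read the wrist's pose just before it. get_calibration takes no time and is no camera call.
- bot.job_done(): hands the job in, once; it reports no verdict.
Trained networks look in the newest picture that a camera, given by its name, has taken for a name from the list of things; names that differ only in an ending like _2 or _b are one class to them, and where a whole thing is asked for, a point or a joint stands for the part that bears it (a point fixed in the world has none). Each returns a list of dicts, best first, with "confidence" (0 to 1); they miss things now and then, are a little off and sometimes report something else, mostly with a low value. They report only what shows in the picture. A call takes as long as a camera call. They do not tell look-alikes from the thing itself.
- bot.masks_of(camera, thing): "pixels" (480x640 bool, what is visible of it) and "extent" ([left, top, right, bottom] in pixels, round what is visible of it).
- bot.mark_of(camera, thing): "uv" ([column, row] in pixels: a listed point, or the origin of a listed thing).
The state is a dict: "time": time; "q": joint angles; "qd": joint speeds; "joint_efforts": joint torques, N m; "ee_pos": TCP position; "tcp_rot": TCP orientation; "wrist_force": force on the tool from outside, world axes, zero at the start; "torque": the same for the moment, N m; "opening": finger opening in m.
Only numpy, scipy, OpenCV 4.12 (cv2) and the standard library are available. Lean on these libraries where they do the work, as an engineer would, in place of code of your own. Each camera call takes 0.05 s, during which the arm holds its last target. There are 200 camera calls.

## Working session

There is one attempt and no reset: what is moved stays moved. The work goes in short steps, Python scripts to look and compute and a shell command to move; the robot and the scene stay as the last step left them, time stands still between calls to the robot, and variables do not carry over. Pictures are saved under pics/ and viewed, about 12 in all and at most 16, crops included, and the job is handed in when it is done.

```bash
mkdir -p pics; ls
python3 - <<'E'
from workcell import bot
import cv2,numpy as np
o=bot.get_obs(); print({k:np.round(v,3).tolist() for k,v in o.items()})
for c in("top","side"):
    im=bot.camera(c); cv2.imwrite(f"pics/{c}0.png",im[:,:,::-1])
    k=bot.get_calibration(c); print(c,np.round(k["intrinsics"],1).tolist(),k["D"],np.round(k["pose"],3).tolist())
    for t in "board maple_blank pale_sticker dark_sticker spruce_blank weight glue_bottle jar plane".split():
        print(c,t,[(round(m["confidence"],2),np.round(m["uv"]).tolist()) for m in bot.mark_of(c,t)][:5])
print(np.round(bot.get_calibration("wrist")["T_tool_cam"],3).tolist())
E
```

```text
pics
{'time': 0.0, 'q': [63.828, 5.014, 10.034, 95.1, 0.002, 90.001], 'qd': [0.014, -0.026, -0.075, 0.034, 0.033, -0.041], 'joint_efforts': [0.0, -52.038, 46.481, 0.016, 0.0, -0.0], 'ee_pos': [0.242, 0.493, 0.231], 'tcp_rot': [-179.921, -0.002, 153.826], 'wrist_force': [-0.029, 0.479, 0.056], 'torque': [0.001, 0.041, 0.011], 'opening': 0.085}
top [[617.9, 0.0, 322.3], [0.0, 617.9, 234.1], [0.0, 0.0, 1.0]] [-0.10462592  0.          0.          0.          0.        ] [[-0.017, -0.982, 0.189, 0.239], [-1.0, 0.017, -0.002, -0.046], [-0.002, -0.189, -0.982, 1.378], [0.0, 0.0, 0.0, 1.0]]
top board [(0.73, [168.0, 210.0]), (0.36, [293.0, 202.0])]
top maple_blank [(0.87, [434.0, 191.0]), (0.7, [503.0, 345.0])]
top pale_sticker [(0.73, [428.0, 264.0])]
top dark_sticker [(0.75, [300.0, 267.0])]
top spruce_blank [(0.61, [294.0, 201.0])]
top weight [(0.97, [187.0, 272.0])]
top glue_bottle [(0.69, [236.0, 135.0])]
top jar [(0.9, [371.0, 132.0])]
top plane [(0.96, [295.0, 139.0])]
side [[618.3, 0.0, 319.6], [0.0, 618.3, 235.2], [0.0, 0.0, 1.0]] [-0.02815597  0.          0.          0.          0.        ] [[0.986, -0.122, 0.111, 0.362], [-0.165, -0.695, 0.7, -0.984], [-0.008, -0.708, -0.706, 0.969], [0.0, 0.0, 0.0, 1.0]]
side board [(0.6, [319.0, 145.0])]
side maple_blank [(0.97, [204.0, 432.0]), (0.56, [386.0, 337.0])]
side pale_sticker [(0.71, [294.0, 341.0])]
side dark_sticker [(0.95, [278.0, 231.0])]
side spruce_blank [(0.67, [348.0, 221.0])]
side weight [(0.9, [267.0, 165.0]), (0.61, [346.0, 222.0])]
side glue_bottle [(0.7, [398.0, 177.0])]
side jar [(0.56, [442.0, 270.0])]
side plane [(0.76, [413.0, 210.0])]
[[0.001, -0.963, -0.271, 0.07], [1.0, 0.001, -0.0, 0.001], [0.0, -0.271, 0.963, -0.144], [0.0, 0.0, 0.0, 1.0]]
```

View pics/top0.png

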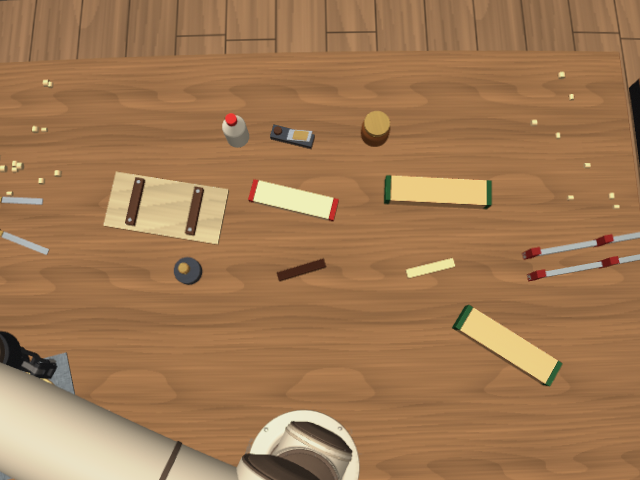

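View pics/side0.png

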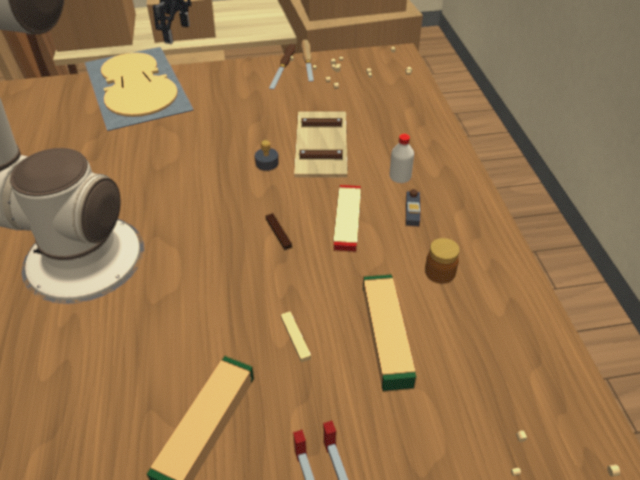

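The top picture shows two maple look-alikes, at (434,191) and (507,345). The base is near (302,460), so the upper one at (434,191) is farther and is the one I want. The spruce is at (294,201), the board at (168,210), the stickers at (302,270) dark and (430,268) pale, and the weight at (187,270). The side view agrees: wanted maple at (388,330), the decoy at (204,420).

```bash
cat > h.py <<'E'
from workcell import bot
import cv2,numpy as np,json
from scipy.optimize import minimize
from scipy.spatial.transform import Rotation as R
DIM=dict(board=(.13,.27,.012),maple_blank=(.058,.24,.04),pale_sticker=(.02,.11,.014),dark_sticker=(.02,.11,.014),spruce_blank=(.05,.2,.02),weight=(.06,.06,.03))
def cam(c):
    k=bot.get_calibration(c)
    if "pose" in k: T=np.array(k["pose"])
    else:
        o=bot.get_obs(); T=np.eye(4); T[:3,:3]=R.from_euler("xyz",o["tcp_rot"],degrees=True).as_matrix(); T[:3,3]=o["ee_pos"]; T=T@np.array(k["T_tool_cam"])
    return np.array(k["intrinsics"]),np.array(k["D"]),T
def proj(C,P):
    K,D,T=C; Ti=np.linalg.inv(T)
    return cv2.projectPoints(np.asarray(P,float).reshape(-1,1,3),cv2.Rodrigues(Ti[:3,:3])[0],Ti[:3,3],K,D)[0][:,0]
def ray(C,uv,z):
    K,D,T=C; p=cv2.undistortPoints(np.array([[uv]],float),K,D)[0,0]
    d=T[:3,:3]@[p[0],p[1],1]; return T[:3,3]+d*(z-T[2,3])/d[2]
def pts(t,x,y,a,z):
    if t=="weight":
        th=np.linspace(0,6.28,24); P=np.vstack([np.c_[r*np.cos(th),r*np.sin(th),0*th+h] for r,h in((.03,0),(.03,.03),(.012,.05),(.012,.062))])
    else:
        d=DIM[t]; P=np.array([[i*d[0]/2,j*d[1]/2,k*d[2]] for i in(-1,1) for j in(-1,1) for k in(0,1)])
        if t=="board": P=np.vstack([P,[[i*.055,s*.07+j*.01,.03] for i in(-1,1) for j in(-1,1) for s in(-1,1)]])
    return P@R.from_euler("z",a).as_matrix().T+[x,y,z]
def fit(t,obs,z=0,g=None):
    """obs: list of (cam, mask). silhouette IoU fit -> x,y,yaw(deg),cost"""
    if g is None:
        C,m=obs[0]; v,u=np.nonzero(m); g=ray(C,(u.mean(),v.mean()),z+DIM[t][2]/2)[:2]
    def cost(p):
        s=0
        for C,m in obs:
            S=4; q=proj(C,pts(t,p[0],p[1],p[2]/3,z)); im=np.zeros(m.shape,np.uint8)
            cv2.fillConvexPoly(im,np.round(cv2.convexHull(q.astype(np.float32))*16).astype(np.int32),1,shift=4)
            b=im>0; s+=1-(b&m).sum()/max(1,(b|m).sum())
        return s/len(obs)
    best=None
    for a in np.arange(0,180,30):
        r=minimize(cost,[g[0],g[1],3*np.radians(a)],method="Nelder-Mead",options=dict(initial_simplex=np.array([[g[0],g[1],3*np.radians(a)]]*4)+np.vstack([np.zeros(3),np.diag([.015,.015,.6])]),xatol=1e-4,fatol=1e-4))
        if best is None or r.fun<best.fun: best=r
        if t=="weight":break
    x,y,a=best.x; return round(x,4),round(y,4),round((np.degrees(a/3)+90)%180-90,1),round(best.fun,3)
E
cat > m0.py <<'E'
from h import *
for c in("top","side"): bot.camera(c)
for t in DIM:
    obs=[]
    for c in("top","side"):
        C=cam(c); ms=bot.masks_of(c,t)
        if t=="maple_blank": ms=sorted(ms,key=lambda m:-np.hypot(*ray(C,((m["extent"][0]+m["extent"][2])/2,(m["extent"][1]+m["extent"][3])/2),.02)[:2])); 
        print(t,c,[(round(m["confidence"],2),m["extent"]) for m in ms])
        if ms: obs.append((C,np.array(ms[0]["pixels"])))
    for o in obs: print("   ",fit(t,[o]))
    if len(obs)>1: print("   both",fit(t,obs))
for t in("glue_bottle","jar","plane"): print(t,[ray(cam("top"),m["uv"],0)[:2].round(3) for m in bot.mark_of("top",t)][:1])
E
python3 m0.py
python3 - <<'E'
import cv2
im=cv2.imread("pics/top0.png");cv2.imwrite("pics/crop1.png",cv2.resize(im[150:400,370:600],None,fx=2.4,fy=2.4))
E
```

```text
board top [(0.6, [101.9, 173.1, 229.8, 248.2])]
board side [(0.55, [295.7, 113.4, 346.1, 175.2])]
    (np.float64(0.5721), np.float64(0.31), np.float64(-10.3), np.float64(0.022))
    (np.float64(0.5731), np.float64(0.3102), np.float64(-10.4), np.float64(0.05))
   both (np.float64(0.5725), np.float64(0.3104), np.float64(-10.4), np.float64(0.037))
maple_blank top [(0.62, [381.6, 176.9, 490.7, 208.9]), (0.65, [452.1, 306.3, 563.6, 386.5])]
maple_blank side [(0.91, [362.6, 273.8, 415.5, 391.7]), (0.89, [147.1, 357.0, 255.0, 480.0])]
    (np.float64(0.5941), np.float64(-0.3109), np.float64(-2.8), np.float64(0.056))
    (np.float64(0.5952), np.float64(-0.311), np.float64(-4.6), np.float64(0.064))
   both (np.float64(0.5942), np.float64(-0.3107), np.float64(-3.9), np.float64(0.062))
pale_sticker top [(0.57, [404.7, 258.0, 454.1, 276.7])]
pale_sticker side [(0.56, [280.1, 313.7, 311.7, 365.8])]
    (np.float64(0.4229), np.float64(-0.2899), np.float64(15.4), np.float64(0.192))
    (np.float64(0.4221), np.float64(-0.2893), np.float64(12.8), np.float64(0.081))
   both (np.float64(0.4227), np.fl
[... 597 characters left out ...]
oat64(0.091))
    (np.float64(0.5833), np.float64(0.0132), np.float64(-14.3), np.float64(0.057))
   both (np.float64(0.5838), np.float64(0.0148), np.float64(-14.4), np.float64(0.08))
weight top [(0.92, [177.7, 259.5, 201.6, 285.4])]
weight side [(0.92, [252.7, 141.5, 280.7, 174.4]), (0.49, [332.7, 187.5, 358.4, 248.7]), (0.47, [362.4, 273.6, 417.8, 389.6])]
    (np.float64(0.425), np.float64(0.2535), np.float64(1.4), np.float64(0.129))
    (np.float64(0.4249), np.float64(0.251), np.float64(8.5), np.float64(0.089))
   both (np.float64(0.4247), np.float64(0.2514), np.float64(-0.3), np.float64(0.11))
glue_bottle [array([0.743, 0.152])]
jar [array([ 0.747, -0.17 ])]
plane [array([0.733, 0.015])]
```

View pics/crop1.png

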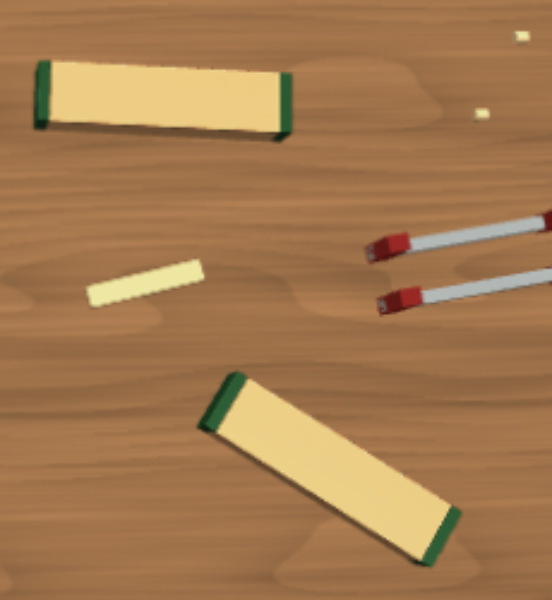

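The crop confirms it: the chosen maple blank with green ends is at the upper left of the crop, top-picture (434,191), about 0.67 m from the base. The decoy at (507,345) is nearer. First I turn the tool, then travel.

```bash
cat > go.py <<'E'
import sys,numpy as np
from workcell import bot
from scipy.spatial.transform import Rotation as R
x,y,z,psi=map(float,sys.argv[1:5]); o=bot.get_obs(); p=o["ee_pos"]; T=R.from_euler("xyz",o["tcp_rot"],degrees=True)
G=R.from_euler("xyz",[180,0,psi],degrees=True)
turn=(T.inv()*G).as_rotvec(); 
print("t",round(o["time"],2),"pos",np.round(p,4),"rot",np.round(o["tcp_rot"],1),"F",np.round(o["wrist_force"],1),"op",round(o["opening"],4),"q",np.round(o["q"],0))
print("now-axes cm",(T.inv().apply(np.array([x,y,z])-p)*100).round(2),"after-turn cm",(G.inv().apply(np.array([x,y,z])-p)*100).round(2),"turn",turn.round(3))
E
python3 -m pendant '[[[0,0,0,0,0,0.12,100],[0,0,0,0,0,0.12,100],[0,0,0,0,0,0.12,100],[0,0,0,0,0,0.12,100],[0,0,0,0,0,0.12,100]]]'
python3 -m pendant '[[[0,0,0,0,0,0.12,100],[0,0,0,0,0,0.12,100],[0,0,0,0,0,0.12,100],[0,0,0,0,0,0.12,100],[0,0,0,0,0,0.1,100]]]'
python3 go.py 0.594 -0.311 0.2 86.1
```

```text
time: 2.27
ee_pos: [0.2426, 0.4936, 0.2313]
tcp_rot: [-180.0, -0.0, 118.3]
wrist_force: [0.5, -0.2, -0.3]
opening: 0.0853
time: 2.68
ee_pos: [0.2426, 0.4936, 0.2313]
tcp_rot: [180.0, -0.0, 83.6]
wrist_force: [0.3, 0.1, -0.9]
opening: 0.0853
t 2.68 pos [0.2426 0.4936 0.2313] rot [180.   -0.   83.6] F [ 0.3  0.1 -0.9] op 0.0853 q [ 64.   5.  10.  95.   0. 160.]
now-axes cm [-76.04  43.89   3.13] after-turn cm [-77.88  40.53   3.13] turn [ 0.    -0.    -0.044]
```

```bash
python3 -m pendant '[[[0,0,0.1,0,0,-0.044,100],[-3.5,1.8,0.1,0,0,0,100],[-3.5,1.8,0.1,0,0,0,100],[-3.5,1.8,0.1,0,0,0,100],[-3.5,1.8,0.1,0,0,0,100]]]' >/dev/null
python3 -m pendant '[[[-3.5,1.8,0.1,0,0,0,100],[-3.5,1.8,0.1,0,0,0,100],[-3.5,1.8,0.1,0,0,0,100],[-3.5,1.8,0.1,0,0,0,100],[-3.5,1.8,0.1,0,0,0,100]]]'>/dev/null
python3 -m pendant '[[[-3.5,1.8,0.1,0,0,0,100],[-3.5,1.8,0.1,0,0,0,100],[-3.5,1.8,0.1,0,0,0,100],[-3.5,1.8,0.1,0,0,0,100],[-3.5,1.8,0.1,0,0,0,100]]]'>/dev/null
python3 -m pendant '[[[-3.5,1.8,0.1,0,0,0,100],[-3.5,1.8,0.1,0,0,0,100],[-3.5,1.8,0.1,0,0,0,100],[-3.5,1.8,0.1,0,0,0,100],[-3.5,1.8,0.1,0,0,0,100]]]'
python3 go.py 0.594 -0.311 0.2 86.1
```

```text
time: 4.35
ee_pos: [0.5437, -0.2216, 0.2111]
tcp_rot: [179.5, -0.1, 86.3]
wrist_force: [1.7, 0.4, -0.5]
opening: 0.0858
t 4.35 pos [ 0.5437 -0.2216  0.2111] rot [ 1.795e+02 -1.000e-01  8.630e+01] F [ 1.7  0.4 -0.5] op 0.0858 q [-22.   9.  13.  93.   0.  71.]
now-axes cm [-8.6   5.58  1.15] after-turn cm [-8.57  5.63  1.11] turn [ 0.009 -0.001  0.004]
```

```bash
python3 -m pendant '[[[-2.8,1.8,0.3,0.009,0,0.004,100],[-2.8,1.8,0.3,0,0,0,100],[-2.8,1.8,0.3,0,0,0,100],[0,0,0,0,0,0,100]]]'
cat > w.py <<'E'
import sys
from h import *
t=sys.argv[1]; z=float(sys.argv[2]); g=[float(sys.argv[3]),float(sys.argv[4])] if len(sys.argv)>4 else None
C=cam("wrist"); im=bot.camera("wrist"); cv2.imwrite(f"pics/{sys.argv[-1]}.png" if len(sys.argv)>5 else "pics/last.png",im[:,:,::-1])
ms=bot.masks_of("wrist",t)
for m in ms[:2]: print(t,round(m["confidence"],2),m["extent"],[float(v) for v in fit(t,[(C,np.array(m["pixels"]))],z,g)])
E
python3 w.py maple_blank 0 0.594 -0.311 w1; python3 go.py 0.594 -0.311 0.009 86.1
```

```text
time: 4.68
ee_pos: [0.5941, -0.3209, 0.1975]
tcp_rot: [-179.8, -0.1, 85.8]
wrist_force: [1.8, -0.0, -0.7]
opening: 0.0855
maple_blank 0.77 [281.8, 52.3, 360.2, 339.5] [0.594, -0.3116, -3.8, 0.014]
maple_blank 0.58 [0.0, 247.7, 64.4, 393.9] [0.594, -0.311, 0.0, 1.0]
t 4.78 pos [ 0.593  -0.3174  0.1999] rot [-1.799e+02 -1.000e-01  8.590e+01] F [ 0.6  1.2 -0.5] op 0.0853 q [-28.  22.  27.  95.   0.  66.]
now-axes cm [ 0.62  0.09 19.09] after-turn cm [ 0.65  0.06 19.09] turn [-0.002 -0.001 -0.004]
```

View pics/w1.png

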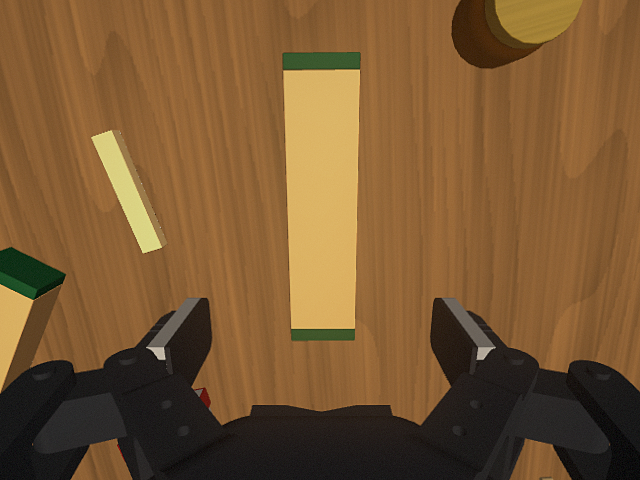

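The wrist view shows the maple at columns 282–360, rows 52–340, between the open fingers. Its fit agrees with the first one to 1 mm. Descending and gripping.

```bash
python3 -m pendant '[[[0.5,0.1,3.5,0,0,0,100],[0,0,3.5,0,0,0,100],[0,0,3.5,0,0,0,100],[0,0,3.5,0,0,0,100],[0,0,2.5,0,0,0,100]]]' >/dev/null
python3 -m pendant '[[[0,0,1.5,0,0,0,100],[0,0,0.7,0,0,0,100],[0,0,0,0,0,0,100]]]' 
python3 go.py 0.594 -0.3114 0.009 86.1
```

```text
time: 5.45
ee_pos: [0.5947, -0.3045, 0.0155]
tcp_rot: [179.4, 0.1, 86.2]
wrist_force: [0.1, -0.4, 0.8]
opening: 0.0853
t 5.45 pos [ 0.5947 -0.3045  0.0155] rot [1.794e+02 1.000e-01 8.620e+01] F [ 0.1 -0.4  0.8] op 0.0853 q [-27.  22.   6.  74.   0.  67.]
now-axes cm [-0.7  -0.03  0.65] after-turn cm [-0.7  -0.02  0.65] turn [0.011 0.002 0.002]
```

```bash
python3 -m pendant '[[[-0.6,0,0.6,0.011,0,0,100],[0,0,0,0,0,0,100]]]' >/dev/null
python3 go.py 0.594 -0.3114 0.009 86.1
python3 -m pendant '[[[0,0,0,0,0,0,0],[0,0,0,0,0,0,0],[0,0,0,0,0,0,0],[0,0,0,0,0,0,0],[0,0,0,0,0,0,0]]]' 60
python3 -m pendant '[[[0,0,0,0,0,0,0],[0,0,0,0,0,0,0],[0,0,0,0,0,0,0],[0,0,0,0,0,0,0],[0,0,0,0,0,0,0]]]'
python3 go.py 0.594 -0.3114 0.009 86.1
```

```text
t 5.62 pos [ 0.595  -0.3099  0.0122] rot [179.9   0.2  86.3] F [ 0.4 -1.  -0.4] op 0.0851 q [-27.  22.   7.  74.  -0.  66.]
now-axes cm [-0.15 -0.09  0.32] after-turn cm [-0.16 -0.09  0.32] turn [0.001 0.004 0.004]
time: 6.03
ee_pos: [0.5972, -0.3113, 0.0173]
tcp_rot: [179.6, 0.3, 86.3]
wrist_force: [-0.1, -0.3, -3.2]
opening: 0.0569
time: 6.45
ee_pos: [0.5965, -0.3111, 0.016]
tcp_rot: [179.7, 0.3, 86.3]
wrist_force: [-0.5, -0.1, -0.2]
opening: 0.0564
t 6.45 pos [ 0.5965 -0.3111  0.016 ] rot [179.7   0.3  86.3] F [-0.5 -0.1 -0.2] op 0.0564 q [-27.  22.   7.  74.  -0.  66.]
now-axes cm [-0.05 -0.25  0.7 ] after-turn cm [-0.05 -0.25  0.7 ] turn [0.005 0.005 0.003]
```

```bash
python3 -m pendant '[[[0,0,-1,0,0,0,0],[0,0,-3,0,0,0,0],[0,0,-3.5,0,0,0,0],[0,0,-3.5,0,0,0,0],[0,0,-2,0,0,0.117,0]]]' >/dev/null
python3 go.py 0.5725 0.3104 0.14 79.6
```

```text
t 6.87 pos [ 0.5922 -0.3084  0.1451] rot [-179.6    0.    79.7] F [ 1.1 -0.3 -3. ] op 0.0566 q [-27.  21.  20.  89.  -0.  73.]
now-axes cm [ 60.53 -13.02   0.57] after-turn cm [ 60.51 -13.11   0.51] turn [-0.007  0.     0.001]
```

```bash
python3 -m pendant '[[[2,-0.4,0,-0.007,0,0,0],[3.5,-0.8,0,0,0,0,0],[3.5,-0.8,0,0,0,0,0],[3.5,-0.8,0,0,0,0,0],[3.5,-0.8,0,0,0,0,0]]]' >/dev/null
python3 -m pendant '[[[3.5,-0.8,0,0,0,0,0],[3.5,-0.8,0,0,0,0,0],[3.5,-0.8,0,0,0,0,0],[3.5,-0.8,0,0,0,0,0],[3.5,-0.8,0,0,0,0,0]]]' >/dev/null
python3 -m pendant '[[[3.5,-0.8,0,0,0,0,0],[3.5,-0.8,0,0,0,0,0],[3.5,-0.8,0,0,0,0,0],[3.5,-0.8,0,0,0,0,0],[3,-0.6,0,0,0,0,0]]]' >/dev/null
python3 go.py 0.5725 0.3104 0.14 79.6
```

```text
t 8.12 pos [0.5762 0.2239 0.1636] rot [1.786e+02 1.000e-01 7.860e+01] F [ 1.7 -1.  -3.2] op 0.0565 q [ 22.  12.  11.  87.  -1. 123.]
now-axes cm [ 8.41 -2.13  2.29] after-turn cm [ 8.44 -1.93  2.36] turn [ 0.024  0.002 -0.017]
```

```bash
python3 -m pendant '[[[2.8,-0.6,0.8,0.024,0,-0.017,0],[2.6,-0.6,0.6,0,0,0,0],[2,-0.4,0.5,0,0,0,0],[0,0,0,0,0,0,0],[0,0,0,0,0,0,0]]]' >/dev/null
python3 go.py 0.5725 0.3104 0.075 79.6
```

```text
t 8.53 pos [0.5723 0.311  0.1473] rot [179.9  -0.   80.1] F [-0.5 -0.3 -3.3] op 0.0564 q [ 29.  18.  16.  88.  -0. 128.]
now-axes cm [-0.06  0.02  7.23] after-turn cm [-0.06  0.03  7.23] turn [ 0.002 -0.001  0.008]
```

```bash
python3 -m pendant '[[[0,0,2.5,0,0,0.008,0],[0,0,2.8,0,0,0,0],[0,0,2,0,0,0,0],[0,0,0.5,0,0,0,0],[0,0,0,0,0,0,0]]]' >/dev/null
python3 go.py 0.5725 0.3104 0.046 79.6
```

```text
t 8.95 pos [0.574  0.3091 0.0719] rot [179.6  -0.2  79.5] F [-0.6 -1.2 -3.5] op 0.057 q [ 28.  18.   8.  79.  -0. 129.]
now-axes cm [ 0.09 -0.18  2.59] after-turn cm [ 0.1  -0.17  2.59] turn [ 0.006 -0.004 -0.001]
```

```bash
python3 -m pendant '[[[0.1,-0.1,1.2,0.006,-0.004,0,0],[0,0,0.8,0,0,0,0],[0,0,0.1,0,0,0,0]]]' >/dev/null
python3 go.py 0.5725 0.3104 0.046 79.6
python3 -m pendant '[[[0,0,0.3,0,0,0,0],[0,0,0.1,0,0,0,0]]]' >/dev/null
python3 go.py 0.5725 0.3104 0.046 79.6
```

```text
t 9.2 pos [0.5748 0.3096 0.0533] rot [ 1.798e+02 -1.000e-01  7.940e+01] F [-0.8  0.4 -4.2] op 0.0572 q [ 28.  19.   7.  78.  -0. 129.]
now-axes cm [ 0.03 -0.24  0.73] after-turn cm [ 0.04 -0.24  0.73] turn [ 0.003 -0.002 -0.003]
t 9.37 pos [0.5754 0.3096 0.0499] rot [ 1.798e+02 -1.000e-01  7.940e+01] F [ 0.1  0.4 -4.3] op 0.0569 q [ 28.  19.   6.  77.  -0. 129.]
now-axes cm [ 0.02 -0.3   0.39] after-turn cm [ 0.02 -0.3   0.39] turn [ 0.004 -0.002 -0.003]
```

```bash
python3 -m pendant '[[[0,-0.3,0.1,0,0,-0.003,0],[0,0,0.15,0,0,0,0],[0,0,0.1,0,0,0,0]]]' >/dev/null
python3 go.py 0.5725 0.3104 0.046 79.6
python3 -m pendant '[[[0,0,0.2,0,0,0,0],[0,0,0.1,0,0,0,0]]]' >/dev/null
python3 go.py 0.5725 0.3104 0.046 79.6
```

```text
t 9.62 pos [0.5727 0.3106 0.0474] rot [179.7  -0.2  79.6] F [ 0.5 -0.6 -4.1] op 0.0571 q [ 28.  19.   6.  77.  -0. 129.]
now-axes cm [-0.03 -0.02  0.14] after-turn cm [-0.02 -0.02  0.14] turn [ 0.006 -0.004  0.   ]
t 9.78 pos [0.573  0.3109 0.046 ] rot [179.6  -0.3  79.6] F [-3.7 -3.1  7.3] op 0.0572 q [ 29.  19.   6.  76.  -0. 129.]
now-axes cm [-0.06 -0.04  0.  ] after-turn cm [-0.06 -0.04  0.  ] turn [ 0.007 -0.005  0.   ]
```

Contact at the expected height. Releasing and rising.

```bash
python3 -m pendant '[[[0,0,0,0,0,0,100],[0,0,0,0,0,0,100],[0,0,0,0,0,0,100],[0,0,-0.3,0,0,0,100],[0,0,-1,0,0,0,100]]]'
python3 -m pendant '[[[0,0,-3,0,0,0,100],[0,0,-3.5,0,0,0,100],[0,0,-3.5,0,0,0,100],[0,0,-3.5,0,0,0,100],[-3,0,-2,0,0,0,100]]]'
cat > chk.py <<'E'
import sys
from h import *
t,z=sys.argv[1],float(sys.argv[2])
for c in("top","side"): 
    C=cam(c); im=bot.camera(c); cv2.imwrite(f"pics/chk_{c}.png",im[:,:,::-1])
    B=(.5725,.3104,-10.4)
    for m in bot.masks_of(c,t)[:2]:
        f=fit(t,[(C,np.array(m["pixels"]))],z,np.array(B[:2])if len(sys.argv)<4 else np.array([float(sys.argv[3]),float(sys.argv[4])])); a=np.radians(B[2]); d=np.array(f[:2])-B[:2]
        print(c,t,round(m["confidence"],2),[float(v) for v in f],"in board mm",np.round(1000*np.array([d@[np.cos(a),np.sin(a)],d@[-np.sin(a),np.cos(a)]]),1))
E
python3 chk.py maple_blank 0.03
python3 go.py 0.4227 -0.2891 0.2 102
```

```text
time: 10.2
ee_pos: [0.5732, 0.3112, 0.06]
tcp_rot: [179.5, -0.3, 79.6]
wrist_force: [-0.4, 0.6, -0.2]
opening: 0.0854
time: 10.62
ee_pos: [0.5642, 0.2827, 0.2194]
tcp_rot: [179.8, -0.1, 79.8]
wrist_force: [2.0, 0.0, 0.8]
opening: 0.0854
top maple_blank 0.81 [0.5725, 0.3104, 0.0, 1.0] in board mm [0. 0.]
top maple_blank 0.78 [0.5725, 0.3061, -12.6, 0.565] in board mm [ 0.8 -4.2]
side maple_blank 0.84 [0.5715, 0.3089, -9.4, 0.035] in board mm [-0.7 -1.7]
side maple_blank 0.66 [0.5725, 0.3104, 0.0, 1.0] in board mm [0. 0.]
t 10.82 pos [0.5641 0.2794 0.2169] rot [179.9  -0.   79.6] F [ 0.2  0.3 -0.9] op 0.0856 q [ 26.  16.  21.  95.  -0. 127.]
now-axes cm [-58.47  -3.62   1.65] after-turn cm [-52.66 -25.65   1.69] turn [ 0.002 -0.    -0.391]
```

Side fit puts the maple within 2 mm and about 1° of the board centre (top view blocked by the arm). Next is the dark sticker.

```bash
python3 -m pendant '[[[0,0,0,0,0,-0.115,100],[0,0,0,0,0,-0.115,100],[0,0,0,0,0,-0.115,100],[0,0,0,0,0,-0.115,100],[0,0,0,0,0,0,100]]]'>/dev/null
python3 go.py 0.4237 0.0016 0.17 106
```

```text
t 11.23 pos [0.5626 0.2808 0.2107] rot [-1.796e+02  1.000e-01  1.071e+02] F [0.5 0.3 0.4] op 0.0854 q [27. 16. 21. 95.  0. 99.]
now-axes cm [-22.59 -21.47   4.23] after-turn cm [-23.01 -21.05   4.07] turn [-0.007  0.001  0.02 ]
```

```bash
python3 -m pendant '[[[-2,-2,0.2,-0.007,0,0.02,60],[-2.6,-2.4,0.4,0,0,0,60],[-2.6,-2.4,0.5,0,0,0,60],[-2.6,-2.4,0.5,0,0,0,60],[-2.6,-2.4,0.5,0,0,0,60]]]'>/dev/null
python3 -m pendant '[[[-2.6,-2.4,0.5,0,0,0,60],[-2.6,-2.4,0.5,0,0,0,60],[-2.6,-2.4,0.5,0,0,0,60],[-1.5,-1.2,0.2,0,0,0,60],[0,0,0,0,0,0,60]]]'>/dev/null
python3 w.py dark_sticker 0 0.4237 0.0016 w2
python3 go.py 0.4237 0.0016 0.006 106
```

```text
dark_sticker 0.84 [313.0, 172.6, 343.2, 306.6] [0.424, -0.0001, 16.0, 0.045]
t 12.17 pos [0.4179 0.0151 0.1579] rot [-179.     0.   104.1] F [ 0.3 -0.7  0.2] op 0.051 q [  2. -13. -15.  89.  -0.  78.]
now-axes cm [-1.45  0.51 15.19] after-turn cm [-1.46  0.19 15.19] turn [-0.018 -0.    -0.034]
```

```bash
python3 -m pendant '[[[-1.4,0.2,3,-0.018,0,-0.034,60],[0,0,3.5,0,0,0,60],[0,0,3.5,0,0,0,60],[0,0,2,0,0,0,60],[0,0,0,0,0,0,60]]]'>/dev/null
python3 go.py 0.424 0.0003 0.006 106
```

```text
t 12.58 pos [0.4271 0.0061 0.0344] rot [179.7  -0.  105.8] F [-0.   0.2 -0.5] op 0.0515 q [  1. -12. -27.  74.   0.  75.]
now-axes cm [-0.47 -0.47  2.83] after-turn cm [-0.47 -0.46  2.84] turn [ 0.006 -0.001 -0.004]
```

```bash
python3 -m pendant '[[[-0.5,-0.5,1.3,0.006,0,0,60],[0,0,1,0,0,0,60],[0,0,0,0,0,0,60]]]'>/dev/null
python3 go.py 0.424 0.0003 0.006 106
```

```text
t 12.83 pos [0.4248 0.0025 0.0112] rot [-1.799e+02 -1.000e-01  1.058e+02] F [-0.1  0.1 -0.6] op 0.0513 q [  0. -11. -29.  71.   0.  75.]
now-axes cm [-0.19 -0.14  0.52] after-turn cm [-0.19 -0.14  0.52] turn [-0.002 -0.002 -0.004]
```

```bash
python3 -m pendant '[[[-0.2,-0.1,0.4,0,0,-0.004,60],[0,0,0.2,0,0,0,60],[0,0,0,0,0,0,0],[0,0,0,0,0,0,0],[0,0,0,0,0,0,0]]]' 40
python3 -m pendant '[[[0,0,0,0,0,0,0],[0,0,0,0,0,0,0],[0,0,0,0,0,0,0],[0,0,0,0,0,0,0]]]'
python3 go.py 0.424 0.0003 0.006 106
```

```text
time: 13.25
ee_pos: [0.4275, 0.0017, 0.0087]
tcp_rot: [179.8, -0.0, 106.0]
wrist_force: [-0.9, -0.1, 0.1]
opening: 0.0181
time: 13.58
ee_pos: [0.4283, 0.0017, 0.01]
tcp_rot: [179.7, -0.0, 106.0]
wrist_force: [-0.8, 0.1, -0.8]
opening: 0.0182
t 13.58 pos [0.4283 0.0017 0.01  ] rot [179.7  -0.  106. ] F [-0.8  0.1 -0.8] op 0.0182 q [  0. -10. -29.  71.   0.  74.]
now-axes cm [-0.01 -0.46  0.4 ] after-turn cm [-0.01 -0.45  0.4 ] turn [ 0.006 -0.     0.   ]
```

```bash
python3 -m pendant '[[[0,0,0,0,0,0,40],[0,0,0,0,0,0,40],[0,0,0.3,0,0,0,40],[0,0,0.3,0,0,0,40]]]'
python3 -m pendant '[[[0,0,0.2,0,0,0,0],[0,0,0.2,0,0,0,0],[0,0,0.1,0,0,0,0],[0,0,0,0,0,0,0],[0,0,0,0,0,0,0]]]' 
python3 go.py 0.424 0.0003 0.005 106
```

```text
time: 13.92
ee_pos: [0.4288, 0.0016, 0.0042]
tcp_rot: [179.6, 0.0, 106.0]
wrist_force: [0.2, -0.4, 0.0]
opening: 0.0345
time: 14.33
ee_pos: [0.4288, 0.0016, 0.0014]
tcp_rot: [179.6, 0.0, 106.0]
wrist_force: [-0.2, 0.3, -0.4]
opening: 0.0192
t 14.33 pos [0.4288 0.0016 0.0014] rot [179.6   0.  106. ] F [-0.2  0.3 -0.4] op 0.0192 q [  0. -10. -30.  70.   0.  74.]
now-axes cm [ 0.01 -0.49 -0.36] after-turn cm [ 0.01 -0.5  -0.36] turn [0.007 0.    0.   ]
```

```bash
python3 -m pendant '[[[0,0,-1.5,0,0,0,0],[0,0,-3.5,0,0,-0.12,0],[0,0,-3.5,0,0,-0.12,0],[0,0,-3.5,0,0,-0.12,0],[0,0,-3.5,0,0,-0.12,0]]]'
python3 -m pendant '[[[0,0,-2,0,0,-0.12,0],[0,0,0,0,0,-0.12,0],[0,0,0,0,0,-0.12,0],[0,0,0,0,0,-0.12,0],[0,0,0,0,0,-0.12,0]]]' 
python3 go.py 0.5851 0.3793 0.16 169.6
```

```text
time: 14.75
ee_pos: [0.4224, 0.0013, 0.1518]
tcp_rot: [-179.7, -0.5, 134.3]
wrist_force: [0.8, -0.2, -0.6]
opening: 0.0194
time: 15.17
ee_pos: [0.426, 0.0013, 0.1809]
tcp_rot: [179.9, 0.1, 170.1]
wrist_force: [-0.4, -0.3, 0.3]
opening: 0.0189
t 15.17 pos [0.426  0.0013 0.1809] rot [1.799e+02 1.000e-01 1.701e+02] F [-0.4 -0.3  0.3] op 0.0189 q [  0. -13. -12.  90.   0.  10.]
now-axes cm [-9.19 39.96  2.18] after-turn cm [-8.83 40.05  2.09] turn [0.002 0.002 0.009]
```

```bash
python3 -m pendant '[[[-0.5,2,0,0,0,0.009,0],[-0.8,3.6,0.1,0,0,0,0],[-0.8,3.6,0.1,0,0,0,0],[-0.8,3.6,0.1,0,0,0,0],[-0.8,3.6,0.1,0,0,0,0]]]' >/dev/null
python3 -m pendant '[[[-0.8,3.6,0.1,0,0,0,0],[-0.8,3.6,0.1,0,0,0,0],[-0.8,3.6,0.1,0,0,0,0],[-0.8,3.6,0.1,0,0,0,0],[-0.8,3,0.1,0,0,0,0]]]' >/dev/null
python3 go.py 0.5851 0.3793 0.14 169.6
```

```text
t 16.0 pos [0.564  0.3316 0.168 ] rot [-1.800e+02  1.000e-01  1.698e+02] F [ 0.6 -0.1  0.4] op 0.0187 q [30. 19. 19. 90. -0. 41.]
now-axes cm [-1.22  5.07  2.8 ] after-turn cm [-1.21  5.07  2.8 ] turn [-0.     0.002  0.004]
```

```bash
python3 -m pendant '[[[-0.5,2.2,0.8,0,0,0,0],[-0.3,1.4,0.8,0,0,0,0],[-0.1,0.4,0.5,0,0,0,0],[0,0,0,0,0,0,0],[0,0,0,0,0,0,0]]]' >/dev/null
python3 go.py 0.5851 0.3793 0.0715 169.6
```

```text
t 16.42 pos [0.5807 0.3772 0.139 ] rot [-179.8   -0.2  170.1] F [ 0.8 -0.4  0.3] op 0.0193 q [33. 25. 24. 89. -0. 43.]
now-axes cm [-0.41  0.31  6.75] after-turn cm [-0.39  0.28  6.75] turn [-0.004 -0.003  0.009]
```

```bash
python3 -m pendant '[[[-0.4,0.3,1.5,-0.004,-0.003,0.009,0],[0,0,2,0,0,0,0],[0,0,1,0,0,0,0],[0,0,0.3,0,0,0,0],[0,0,0,0,0,0,0]]]' >/dev/null
python3 go.py 0.5851 0.3793 0.0715 169.6
```

```text
t 16.83 pos [0.5854 0.3747 0.0932] rot [179.9   0.2 169.4] F [-0.4 -0.   0.4] op 0.0188 q [33. 24. 18. 84. -0. 43.]
now-axes cm [0.12 0.44 2.17] after-turn cm [0.11 0.44 2.17] turn [ 0.001  0.003 -0.004]
```

```bash
python3 -m pendant '[[[0.1,0.4,0.8,0,0.003,-0.004,0],[0,0,0.5,0,0,0,0],[0,0,0.2,0,0,0,0]]]' >/dev/null
python3 go.py 0.5851 0.3793 0.0715 169.6
```

```text
t 17.08 pos [0.586  0.3786 0.0807] rot [1.798e+02 1.000e-01 1.696e+02] F [ 0.7  0.2 -0. ] op 0.0189 q [33. 25. 17. 82.  0. 43.]
now-axes cm [0.1  0.04 0.92] after-turn cm [0.1  0.05 0.92] turn [ 0.004  0.002 -0.001]
```

```bash
python3 -m pendant '[[[0.1,0,0.3,0.004,0,0,0],[0,0,0.25,0,0,0,0],[0,0,0.1,0,0,0,0]]]' >/dev/null
python3 go.py 0.5851 0.3793 0.0715 169.6
python3 -m pendant '[[[0,0,0.15,0,0,0,0],[0,0,0.1,0,0,0,0]]]' >/dev/null
python3 go.py 0.5851 0.3793 0.0715 169.6
```

```text
t 17.33 pos [0.5851 0.3792 0.0742] rot [180.    0.2 169.6] F [-0.4  0.7 -0.5] op 0.019 q [33. 25. 17. 82. -0. 43.]
now-axes cm [0.01 0.01 0.27] after-turn cm [0.   0.01 0.27] turn [ 0.     0.003 -0.   ]
t 17.5 pos [0.5852 0.3794 0.0717] rot [180.    0.2 169.6] F [-0.5  0.7 -0.8] op 0.0191 q [33. 25. 17. 82. -0. 43.]
now-axes cm [ 0.   -0.01  0.02] after-turn cm [ 0.   -0.01  0.02] turn [0.    0.003 0.   ]
```

```bash
python3 -m pendant '[[[0,0,0.1,0,0,0,0],[0,0,0.05,0,0,0,0]]]'
```

```text
time: 17.67
ee_pos: [0.5853, 0.3795, 0.0712]
tcp_rot: [179.9, 0.2, 169.6]
wrist_force: [-1.5, -0.5, 3.2]
opening: 0.0187
```

```bash
python3 -m pendant '[[[0,0,0,0,0,0,45],[0,0,0,0,0,0,45],[0,0,0,0,0,0,45],[0,0,-0.3,0,0,0,45],[0,0,-1.5,0,0,0,45]]]'
python3 -m pendant '[[[0,0,-3,0,0,0,60],[0,0,-3.5,0,0,0.12,60],[0,0,-3.5,0,0,0.12,60],[0,0,-1,0,0,0.12,60],[0,0,0,0,0,0.12,60]]]'>/dev/null
python3 -m pendant '[[[0,0,0,0,0,0.12,60],[0,0,0,0,0,0.12,60],[0,0,0,0,0,0.12,60],[0,0,0,0,0,0.12,60],[0,0,0,0,0,0.12,60]]]'
python3 chk.py dark_sticker 0.07 0.5851 0.3793
python3 go.py 0.4225 -0.2895 0.2 103
```

```text
time: 18.08
ee_pos: [0.5842, 0.3788, 0.0864]
tcp_rot: [-179.9, 0.0, 169.6]
wrist_force: [-0.2, -0.3, -0.7]
opening: 0.0383
time: 18.92
ee_pos: [0.5844, 0.3791, 0.2073]
tcp_rot: [179.7, 0.0, 105.5]
wrist_force: [-0.2, -0.1, -0.8]
opening: 0.0516
top dark_sticker 0.73 [0.6056, 0.3774, 79.6, 0.344] in board mm [20.5 71.9]
side dark_sticker 0.68 [0.5867, 0.376, 79.7, 0.032] in board mm [ 2.1 67.1]
t 19.12 pos [0.5843 0.379  0.207 ] rot [179.8   0.  106.1] F [-0.8 -0.3  1.2] op 0.0512 q [ 33.  26.  33.  97.  -0. 107.]
now-axes cm [-59.75 -34.09   0.6 ] after-turn cm [-61.5  -30.81   0.7 ] turn [0.004 0.001 0.054]
```

View pics/chk_side.png

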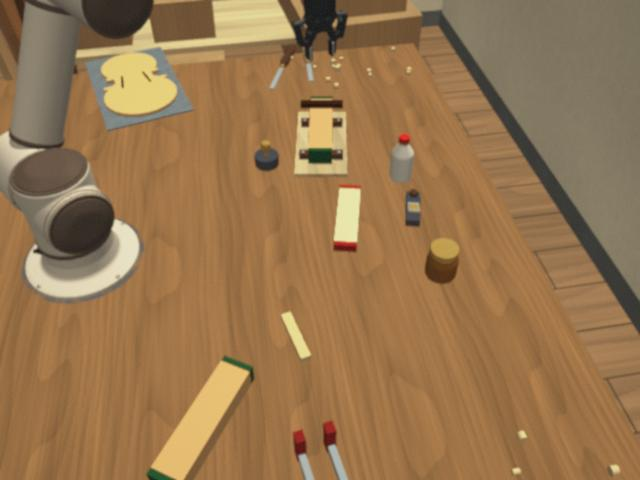

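The side view shows the maple on the bearers at (320,133) and the dark sticker across its far end at (321,102). The fit puts it at (2, 67) mm in the board frame, so it's fine. On to the pale sticker.

```bash
python3 -m pendant '[[[0,0,0,0.004,0,0.054,60],[-2,-1,0,0,0,0,60],[-3.3,-1.65,0,0,0,0,60],[-3.3,-1.65,0,0,0,0,60],[-3.3,-1.65,0,0,0,0,60]]]' >/dev/null
python3 -m pendant '[[[-3.3,-1.65,0,0,0,0,60],[-3.3,-1.65,0,0,0,0,60],[-3.3,-1.65,0,0,0,0,60],[-3.3,-1.65,0,0,0,0,60],[-3.3,-1.65,0,0,0,0,60]]]' >/dev/null
python3 -m pendant '[[[-3.3,-1.65,0,0,0,0,60],[-3.3,-1.65,0,0,0,0,60],[-3.3,-1.65,0,0,0,0,60],[-3.3,-1.65,0,0,0,0,60],[-3.3,-1.65,0,0,0,0,60]]]' >/dev/null
python3 go.py 0.4225 -0.2895 0.17 103
```

```text
t 20.37 pos [ 0.477  -0.1264  0.2045] rot [1.800e+02 1.000e-01 1.074e+02] F [ 0.8 -0.3  0.2] op 0.0512 q [-15.  -3.  -1.  92.  -0.  58.]
now-axes cm [-13.93 -10.08   3.46] after-turn cm [-14.67  -8.98   3.45] turn [0.001 0.002 0.077]
```

```bash
python3 -m pendant '[[[-3.3,-2.3,0.5,0,0,0,60],[-3.3,-2.3,0.8,0,0,0,60],[-3.3,-2.3,0.8,0,0,0,60],[-2,-1.4,0.8,0,0,0.077,60],[0,0,0,0,0,0,60]]]' >/dev/null
python3 w.py pale_sticker 0 0.4225 -0.2895 w3
python3 go.py 0.4225 -0.2895 0.004 103
```

```text
pale_sticker 0.6 [290.4, 164.7, 321.7, 292.7] [0.4218, -0.2881, 13.0, 0.036]
t 20.88 pos [ 0.4317 -0.2718  0.1777] rot [179.7   0.3 104.1] F [0.6 0.4 0.8] op 0.0511 q [-32.  -2.  -3.  89.  -0.  44.]
now-axes cm [-1.4  -1.4  17.37] after-turn cm [-1.52 -1.29 17.37] turn [0.005 0.005 0.019]
```

```bash
python3 -m pendant '[[[-1.3,-1.2,3,0.005,0.005,0.019,60],[0,0,3.5,0,0,0,60],[0,0,3.5,0,0,0,60],[0,0,3,0,0,0,60],[0,0,1,0,0,0,60]]]'>/dev/null
python3 go.py 0.422 -0.2885 0.004 103
```

```text
t 21.3 pos [ 0.4291 -0.2854  0.04  ] rot [179.5   0.5 104.2] F [ 0.1  0.  -0.1] op 0.0513 q [-34.   0. -16.  73.   0.  42.]
now-axes cm [-0.1 -0.8  3.6] after-turn cm [-0.14 -0.77  3.6 ] turn [0.01  0.008 0.021]
```

```bash
python3 -m pendant '[[[-0.1,-0.8,1.5,0.01,0.008,0.021,60],[0,0,1,0,0,0,60],[0,0,0.4,0,0,0,60]]]'>/dev/null
python3 go.py 0.422 -0.2885 0.004 103
```

```text
t 21.55 pos [ 0.4226 -0.2863  0.0101] rot [-179.9   -0.   103.3] F [-0.3  0.2  0.1] op 0.0515 q [-34.   1. -18.  70.  -0.  43.]
now-axes cm [-0.2  -0.11  0.61] after-turn cm [-0.2  -0.11  0.61] turn [-0.001 -0.001  0.006]
```

```bash
python3 -m pendant '[[[-0.2,-0.1,0.3,0,0,0.006,60],[0,0,0.2,0,0,0,0],[0,0,0.2,0,0,0,0],[0,0,0.2,0,0,0,0],[0,0,0.2,0,0,0,0]]]' 40
python3 -m pendant '[[[0,0,0.1,0,0,0,0],[0,0,0,0,0,0,0],[0,0,0,0,0,0,0]]]'
python3 go.py 0.422 -0.2885 0.004 103
```

```text
time: 21.97
ee_pos: [0.4242, -0.2896, 0.0041]
tcp_rot: [179.9, 0.2, 103.1]
wrist_force: [-12.5, 8.8, 25.0]
opening: 0.0185
time: 22.22
ee_pos: [0.4253, -0.2904, 0.0058]
tcp_rot: [179.7, 0.3, 103.1]
wrist_force: [0.0, -0.0, -0.4]
opening: 0.019
t 22.22 pos [ 0.4253 -0.2904  0.0058] rot [179.7   0.3 103.1] F [ 0.  -0.  -0.4] op 0.019 q [-34.   2. -18.  69.  -0.  43.]
now-axes cm [ 0.26 -0.28  0.18] after-turn cm [ 0.26 -0.28  0.18] turn [0.005 0.006 0.001]
```

```bash
python3 -m pendant '[[[0,0,-1.5,0,0,0,0],[0,0,-3.5,0,0,-0.12,0],[0,0,-3.5,0,0,-0.12,0],[0,0,-3.5,0,0,-0.12,0],[0,0,-3.5,0,0,-0.12,0]]]'
python3 -m pendant '[[[0,0,-2,0,0,-0.12,0],[0,0,0,0,0,-0.12,0],[0,0,0,0,0,-0.12,0],[0,0,0,0,0,-0.12,0],[0,0,0,0,0,-0.12,0]]]' 
python3 go.py 0.562 0.2415 0.16 169.6
```

```text
time: 22.63
ee_pos: [0.4209, -0.2875, 0.1582]
tcp_rot: [-179.9, -0.3, 131.4]
wrist_force: [0.3, -0.1, -0.7]
opening: 0.019
time: 23.05
ee_pos: [0.4244, -0.2901, 0.1909]
tcp_rot: [-179.8, 0.6, 167.2]
wrist_force: [0.0, -0.3, 0.1]
opening: 0.0183
t 23.05 pos [ 0.4244 -0.2901  0.1909] rot [-179.8    0.6  167.2] F [ 0.  -0.3  0.1] op 0.0183 q [-34.  -1.  -1.  90.  -0. -22.]
now-axes cm [-1.57 54.9   2.87] after-turn cm [-3.93 54.77  3.09] turn [-0.004  0.011 -0.042]
```

```bash
python3 -m pendant '[[[-0.1,2,0,0,0.011,-0.042,0],[-0.25,3.6,0.1,0,0,0,0],[-0.25,3.6,0.1,0,0,0,0],[-0.25,3.6,0.1,0,0,0,0],[-0.25,3.6,0.1,0,0,0,0]]]' >/dev/null
python3 -m pendant '[[[-0.25,3.6,0.1,0,0,0,0],[-0.25,3.6,0.1,0,0,0,0],[-0.25,3.6,0.1,0,0,0,0],[-0.25,3.6,0.1,0,0,0,0],[-0.25,3.6,0.1,0,0,0,0]]]' >/dev/null
python3 -m pendant '[[[-0.25,3.6,0.1,0,0,0,0],[-0.25,3.6,0.1,0,0,0,0],[-0.25,3.6,0.1,0,0,0,0],[-0.25,3.6,0.1,0,0,0,0],[-0.2,2.5,0.1,0,0,0,0]]]' >/dev/null
python3 go.py 0.562 0.2415 0.14 169.6
```

```text
t 24.3 pos [0.5554 0.2269 0.1757] rot [-179.7    0.6  169.7] F [ 1.4 -0.4 -0.5] op 0.019 q [22. 11. 10. 89. -1. 33.]
now-axes cm [-0.35  1.57  3.57] after-turn cm [-0.38  1.55  3.57] turn [-0.005  0.01   0.001]
```

```bash
python3 -m pendant '[[[-0.3,1,1.5,-0.005,0.01,0,0],[0,0.3,2,0,0,0,0],[0,0,1.5,0,0,0,0],[0,0,0.5,0,0,0,0],[0,0,0,0,0,0,0]]]' >/dev/null
python3 go.py 0.562 0.2415 0.076 169.6
```

```text
t 24.72 pos [0.5623 0.2479 0.1176] rot [179.9   0.  170.1] F [ 0.2 -0.1  0.6] op 0.0188 q [24. 13.  7. 83.  0. 34.]
now-axes cm [-0.08 -0.64  4.16] after-turn cm [-0.09 -0.63  4.16] turn [0.002 0.    0.009]
```

```bash
python3 -m pendant '[[[-0.1,-0.6,1,0.002,0,0.009,0],[0,0,1,0,0,0,0],[0,0,1,0,0,0,0],[0,0,0.3,0,0,0,0]]]' >/dev/null
python3 go.py 0.562 0.2415 0.076 169.6
```

```text
t 25.05 pos [0.5635 0.2404 0.0847] rot [179.9   0.2 169.5] F [-0.1 -0.1 -0.6] op 0.0186 q [23. 13.  3. 80. -0. 34.]
now-axes cm [0.17 0.08 0.87] after-turn cm [0.16 0.08 0.87] turn [ 0.002  0.003 -0.002]
```

```bash
python3 -m pendant '[[[0.15,0.1,0.3,0.002,0.003,0,0],[0,0,0.25,0,0,0,0],[0,0,0.1,0,0,0,0]]]' >/dev/null
python3 go.py 0.562 0.2415 0.076 169.6
python3 -m pendant '[[[0,0,0.15,0,0,0,0],[0,0,0.05,0,0,0,0]]]' >/dev/null
python3 go.py 0.562 0.2415 0.076 169.6
```

```text
t 25.3 pos [0.562  0.2411 0.0774] rot [-180.     0.   169.4] F [-0.1 -0.8  0.1] op 0.0187 q [23. 13.  2. 79. -0. 34.]
now-axes cm [0.01 0.04 0.14] after-turn cm [0.01 0.04 0.14] turn [-0.     0.    -0.003]
t 25.47 pos [0.5622 0.2412 0.0756] rot [180.    0.  169.4] F [ 0.1 -0.3 -0.4] op 0.0192 q [23. 13.  2. 79. -0. 34.]
now-axes cm [ 0.02  0.03 -0.04] after-turn cm [ 0.02  0.03 -0.04] turn [ 0.     0.    -0.003]
```

```bash
python3 -m pendant '[[[0,0,0.12,0,0,0,0],[0,0,0.05,0,0,0,0]]]'
python3 -m pendant '[[[0,0,0.12,0,0,0,0],[0,0,0,0,0,0,0]]]'
```

```text
time: 25.63
ee_pos: [0.5625, 0.2414, 0.0743]
tcp_rot: [180.0, 0.1, 169.4]
wrist_force: [0.5, 0.1, 0.4]
opening: 0.0187
time: 25.8
ee_pos: [0.5627, 0.2415, 0.0747]
tcp_rot: [179.9, 0.1, 169.4]
wrist_force: [-0.3, 0.8, -0.6]
opening: 0.0188
```

```bash
python3 -m pendant '[[[0,0,0.2,0,0,0,0],[0,0,0.1,0,0,0,0]]]'
python3 -m pendant '[[[0,0,0.15,0,0,0,0],[0,0,0.05,0,0,0,0]]]'
```

```text
time: 25.97
ee_pos: [0.5631, 0.2417, 0.0742]
tcp_rot: [179.8, 0.3, 169.4]
wrist_force: [-3.2, -0.6, 7.0]
opening: 0.0188
time: 26.13
ee_pos: [0.5633, 0.2418, 0.0744]
tcp_rot: [179.8, 0.4, 169.4]
wrist_force: [0.4, 0.8, -0.2]
opening: 0.0186
```

```bash
python3 -m pendant '[[[0,0,0.15,0,0,0,0],[0,0,0,0,0,0,45],[0,0,0,0,0,0,45],[0,0,0,0,0,0,45],[0,0,-0.5,0,0,0,45]]]'
python3 -m pendant '[[[0,0,-1.5,0,0,0,45],[0,0,-3.5,0,0,0,60],[0,0,-3.5,0,0,0.12,60],[0,0,-3,0,0,0.12,60],[0,0,0,0,0,0.12,60]]]'>/dev/null
python3 -m pendant '[[[0,0,0,0,0,0.12,100],[0,0,0,0,0,0.12,100],[0,0,0,0,0,0.12,100],[0,0,0,0,0,0.12,100],[0,0,0,0,0,0.12,100]]]' >/dev/null
python3 -m pendant '[[[0,0,0,0,0,0.12,100],[0,0,0,0,0,0.12,100],[0,0,0,0,0,0.12,100],[0,0,0,0,0,0.12,100],[0,0,0,0,0,0.12,100]]]'
python3 go.py 0.584 0.0148 0.2 75.6
```

```text
time: 26.55
ee_pos: [0.5631, 0.2418, 0.0781]
tcp_rot: [179.8, 0.4, 169.4]
wrist_force: [-0.2, -0.9, -0.7]
opening: 0.0387
time: 27.8
ee_pos: [0.5622, 0.2415, 0.201]
tcp_rot: [179.7, -0.2, 76.7]
wrist_force: [-0.4, 0.2, -0.4]
opening: 0.0854
t 27.8 pos [0.5622 0.2415 0.201 ] rot [179.7  -0.2  76.7] F [-0.4  0.2 -0.4] op 0.0854 q [ 23.  13.  15.  92.  -0. 127.]
now-axes cm [-21.56   7.35   0.06] after-turn cm [-21.41   7.75   0.1 ] turn [ 0.006 -0.004  0.019]
```

```bash
python3 -m pendant '[[[-2,0.7,0.2,0.006,-0.004,0.019,100],[-3.4,1.2,0.2,0,0,0,100],[-3.4,1.2,0.2,0,0,0,100],[-3.4,1.2,0.2,0,0,0,100],[-3.4,1.2,0.2,0,0,0,100]]]'>/dev/null
python3 -m pendant '[[[-2.8,1,0.2,0,0,0,100],[0,0,0,0,0,0,100],[0,0,0,0,0,0,100]]]'>/dev/null
python3 w.py spruce_blank 0 0.584 0.0148 w4
python3 chk.py pale_sticker 0.07 0.5599 0.2415;python3 chk.py dark_sticker 0.07 0.5851 0.3793
python3 go.py 0.584 0.0148 0.006 75.6
```

```text
spruce_blank 0.65 [305.6, 122.0, 367.9, 347.1] [0.5836, 0.0166, -14.9, 0.015]
top pale_sticker 0.93 [0.5616, 0.2428, 77.7, 0.169] in board mm [  1.5 -68.5]
side pale_sticker 0.7 [0.5607, 0.2399, 79.7, 0.274] in board mm [  1.1 -71.5]
top dark_sticker 0.9 [0.5862, 0.3809, 78.9, 0.056] in board mm [ 0.7 71.8]
side dark_sticker 0.67 [0.5439, 0.3871, -8.4, 0.691] in board mm [-42.   70.3]
t 28.97 pos [0.5785 0.0424 0.1882] rot [-179.9    0.    75.4] F [-1.   0.1  0. ] op 0.0853 q [  4.   9.   9.  91.   0. 109.]
now-axes cm [-2.53  1.25 18.22] after-turn cm [-2.54  1.22 18.22] turn [-0.001  0.    -0.004]
```

```bash
python3 -c "
import cv2
a=cv2.imread('pics/chk_side.png')[80:190,240:370];b=cv2.imread('pics/chk_top.png')[150:260,90:250]
cv2.imwrite('pics/c5.png',cv2.hconcat([cv2.resize(a,(390,330)),cv2.resize(b,(400,330))]))"
```

```text
(no output)
```

View pics/c5.png

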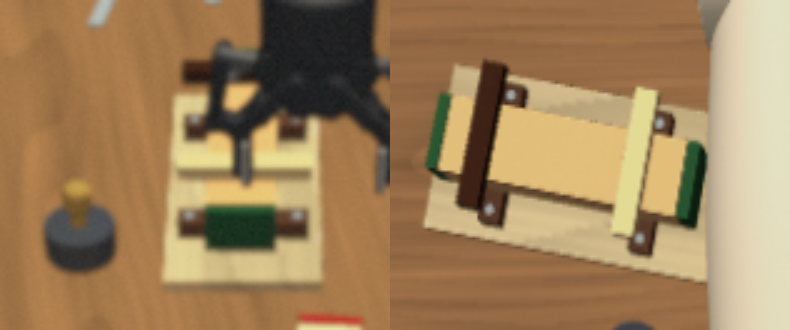

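The crop shows both stickers across the maple straight above the bearers, at about (1, +72) and (1, −70) mm. Now the spruce.

```bash
python3 -m pendant '[[[-1.5,0.6,2,0,0,-0.009,100],[-0.8,0.5,3.5,0,0,0,100],[0,0,3.5,0,0,0,100],[0,0,3.5,0,0,0,100],[0,0,2,0,0,0,100]]]'>/dev/null
python3 go.py 0.5836 0.0164 0.004 75.1
```

```text
t 29.38 pos [0.5879 0.0184 0.0452] rot [179.3  -0.2  76.1] F [-0.5  0.7 -0.1] op 0.0854 q [  2.  10.  -5.  74.   0. 106.]
now-axes cm [-0.31 -0.42  4.12] after-turn cm [-0.3  -0.36  4.12] turn [ 0.012 -0.004  0.017]
```

```bash
python3 -m pendant '[[[-0.2,-0.4,1.5,0.012,-0.004,0.017,100],[0,0,1.3,0,0,0,100],[0,0,0.4,0,0,0,100],[0,0,0.2,0,0,0,100]]]'>/dev/null
python3 go.py 0.5836 0.0164 0.004 75.1
```

```text
t 29.72 pos [0.58   0.0178 0.0046] rot [-179.5    0.2   75. ] F [0.5 0.6 0.4] op 0.0853 q [  2.  11.  -8.  71.  -0. 107.]
now-axes cm [-0.04  0.39  0.06] after-turn cm [-0.04  0.39  0.06] turn [-0.009  0.003 -0.002]
```

```bash
python3 -m pendant '[[[-0.1,0.3,0,-0.009,0,0,0],[0,0,0,0,0,0,0],[0,0,0,0,0,0,0],[0,0,0,0,0,0,0],[0,0,0,0,0,0,0]]]' 50
python3 -m pendant '[[[0,0,0,0,0,0,0],[0,0,0,0,0,0,0],[0,0,0,0,0,0,0]]]'
python3 go.py 0.5836 0.0164 0.004 75.1
```

```text
time: 30.13
ee_pos: [0.5853, 0.0162, 0.009]
tcp_rot: [179.7, 0.1, 75.0]
wrist_force: [0.7, 0.1, -0.6]
opening: 0.0486
time: 30.38
ee_pos: [0.5859, 0.0163, 0.0103]
tcp_rot: [179.6, 0.1, 75.0]
wrist_force: [0.3, -0.0, -1.4]
opening: 0.0483
t 30.38 pos [0.5859 0.0163 0.0103] rot [1.796e+02 1.000e-01 7.500e+01] F [ 0.3 -0.  -1.4] op 0.0483 q [  2.  11.  -8.  71.  -0. 107.]
now-axes cm [-0.05 -0.23  0.63] after-turn cm [-0.05 -0.23  0.63] turn [ 0.008  0.001 -0.002]
```

```bash
python3 -m pendant '[[[0,0,0.2,0,0,0,75],[0,0,0.3,0.008,0,0,75],[0,0,0.3,0,0,0,75],[0,0,0.2,0,0,0,75]]]'
python3 -m pendant '[[[0,0,0.25,0,0,0,0],[0,0,0.25,0,0,0,0],[0,0,0.2,0,0,0,0],[0,0,0.1,0,0,0,0],[0,0,0,0,0,0,0]]]' 
python3 go.py 0.5836 0.0164 0.004 75.1
```

```text
time: 30.72
ee_pos: [0.5864, 0.0163, 0.0001]
tcp_rot: [180.0, 0.0, 75.0]
wrist_force: [-0.2, -0.1, -0.6]
opening: 0.0641
time: 31.13
ee_pos: [0.5871, 0.0159, -0.0024]
tcp_rot: [179.8, 0.0, 75.0]
wrist_force: [-0.0, -1.2, -1.4]
opening: 0.0491
t 31.13 pos [ 0.5871  0.0159 -0.0024] rot [179.8   0.   75. ] F [-0.  -1.2 -1.4] op 0.0491 q [  2.  12.  -8.  70.  -0. 107.]
now-axes cm [-0.05 -0.35 -0.64] after-turn cm [-0.05 -0.35 -0.64] turn [ 0.003  0.    -0.002]
```

```bash
python3 -m pendant '[[[0,0,-1.5,0,0,0,0],[0,0,-3.5,0,0,0,0],[0,0,-3.5,0,0,-0.08,0],[0,0,-3.5,0,0,0,0],[0,0,-3.5,0,0,0,0]]]'
python3 -m pendant '[[[0,0,-1,0,0,0,0],[0,0,0,0,0,0,0]]]'
python3 go.py 0.5725 0.3104 0.16 79.6
```

```text
time: 31.55
ee_pos: [0.5812, 0.0159, 0.1459]
tcp_rot: [-179.1, 0.3, 79.8]
wrist_force: [0.5, -0.1, -0.8]
opening: 0.049
time: 31.72
ee_pos: [0.5839, 0.016, 0.1636]
tcp_rot: [-179.7, 0.1, 79.8]
wrist_force: [1.0, 0.2, -1.1]
opening: 0.0494
t 31.72 pos [0.5839 0.016  0.1636] rot [-1.797e+02  1.000e-01  7.980e+01] F [ 1.   0.2 -1.1] op 0.0494 q [  2.   9.   7.  88.  -0. 102.]
now-axes cm [28.77 -6.34  0.32] after-turn cm [28.75 -6.44  0.36] turn [-0.006  0.003  0.003]
```

```bash
python3 -m pendant '[[[2,-0.4,0,-0.006,0,0,0],[3.4,-0.8,0,0,0,0,0],[3.4,-0.8,0,0,0,0,0],[3.4,-0.8,0,0,0,0,0],[3.4,-0.8,0,0,0,0,0]]]'>/dev/null
python3 -m pendant '[[[3.4,-0.8,0,0,0,0,0],[3.4,-0.8,0,0,0,0,0],[2.5,-0.6,0,0,0,0,0],[0.5,0,0,0,0,0,0],[0,0,0,0,0,0,0]]]'>/dev/null
python3 go.py 0.5725 0.3104 0.115 79.6
```

```text
t 32.55 pos [0.5692 0.2854 0.1435] rot [-179.3    0.7   79.5] F [ 0.3  0.1 -1.2] op 0.0487 q [ 27.  17.  14.  88.  -0. 127.]
now-axes cm [ 2.55 -0.09  2.83] after-turn cm [ 2.51 -0.12  2.85] turn [-0.012  0.012 -0.002]
```

```bash
python3 -m pendant '[[[1.4,0,0.5,-0.012,0.012,0,0],[0.7,0,1,0,0,0,0],[0.1,0,0.8,0,0,0,0],[0,0,0.2,0,0,0,0],[0,0,0,0,0,0,0]]]'>/dev/null
python3 go.py 0.5725 0.3104 0.082 79.6
```

```text
t 32.97 pos [0.5722 0.3033 0.1105] rot [-179.6    0.3   79.4] F [-0.6  0.5  0.1] op 0.049 q [ 28.  18.  12.  84.  -0. 129.]
now-axes cm [ 0.72 -0.08  2.85] after-turn cm [ 0.7  -0.1   2.85] turn [-0.006  0.006 -0.004]
```

```bash
python3 -m pendant '[[[0.7,-0.1,0.8,-0.006,0.006,-0.004,0],[0,0,0.7,0,0,0,0],[0,0,0.4,0,0,0,0],[0,0,0,0,0,0,0]]]'>/dev/null
python3 go.py 0.5725 0.3104 0.082 79.6
```

```text
t 33.3 pos [0.5729 0.3085 0.0895] rot [180.    0.   79.5] F [-0.2  1.4 -1. ] op 0.0489 q [ 28.  18.  10.  82.  -0. 129.]
now-axes cm [ 0.18 -0.08  0.75] after-turn cm [ 0.18 -0.08  0.75] turn [ 0.     0.    -0.002]
```

```bash
python3 -m pendant '[[[0.15,-0.1,0.3,0,0,0,0],[0,0,0.15,0,0,0,0]]]'
python3 -m pendant '[[[0,0,0.15,0,0,0,0],[0,0,0.1,0,0,0,0]]]'
python3 go.py 0.5725 0.3104 0.082 79.6
```

```text
time: 33.47
ee_pos: [0.5724, 0.31, 0.085]
tcp_rot: [180.0, -0.0, 79.4]
wrist_force: [0.3, -0.7, -1.3]
opening: 0.0486
time: 33.63
ee_pos: [0.5724, 0.3101, 0.0826]
tcp_rot: [179.9, -0.0, 79.4]
wrist_force: [-0.0, -0.6, -0.4]
opening: 0.0492
t 33.63 pos [0.5724 0.3101 0.0826] rot [179.9  -0.   79.4] F [-0.  -0.6 -0.4] op 0.0492 q [ 28.  18.   9.  81.  -0. 129.]
now-axes cm [0.03 0.   0.06] after-turn cm [0.03 0.   0.06] turn [ 0.001 -0.    -0.003]
```

```bash
python3 -m pendant '[[[0,0,0.1,0,0,0,0],[0,0,0,0,0,0,0]]]'
python3 -m pendant '[[[0,0,0.1,0,0,0,0],[0,0,0.05,0,0,0,0]]]'
```

```text
time: 33.8
ee_pos: [0.5725, 0.3101, 0.0816]
tcp_rot: [179.9, -0.0, 79.4]
wrist_force: [-0.9, -1.0, -1.2]
opening: 0.0494
time: 33.97
ee_pos: [0.5727, 0.3103, 0.0811]
tcp_rot: [179.9, -0.1, 79.4]
wrist_force: [-3.7, -1.7, 3.7]
opening: 0.0489
```

```bash
python3 -m pendant '[[[0,0,0,0,0,0,80],[0,0,0,0,0,0,80],[0,0,0,0,0,0,80],[0,0,-0.3,0,0,0,80],[0,0,-1.5,0,0,0,80]]]'
python3 -m pendant '[[[0,0,-3,0,0,0,70],[0,0,-3.5,0,0,0,70],[0,0,-3.5,0,0,0,70],[0,0,-1,0,0,0,70],[0,0,0,0,0,0,70]]]'
python3 go.py 0.4247 0.2514 0.19 79.6
```

```text
time: 34.38
ee_pos: [0.5719, 0.3098, 0.0969]
tcp_rot: [-180.0, 0.0, 79.4]
wrist_force: [-0.1, -0.5, -0.6]
opening: 0.0686
time: 34.8
ee_pos: [0.5712, 0.3095, 0.2132]
tcp_rot: [-180.0, 0.1, 79.5]
wrist_force: [-0.4, 0.3, -0.3]
opening: 0.0596
t 34.8 pos [0.5712 0.3095 0.2132] rot [-1.80e+02  1.00e-01  7.95e+01] F [-0.4  0.3 -0.3] op 0.0596 q [ 28.  19.  25.  96.  -0. 129.]
now-axes cm [ -8.39 -13.33   2.34] after-turn cm [ -8.36 -13.36   2.32] turn [-0.001  0.001 -0.003]
```

```bash
python3 -m pendant '[[[-1.8,-2.8,0.4,0,0,0,70],[-2,-3.2,0.4,0,0,0,70],[-2,-3.2,0.4,0,0,0,70],[-1.7,-2.7,0.4,0,0,0,70],[-0.3,-0.6,0,0,0,0,70]]]'>/dev/null
python3 -m pendant '[[[0,0,0,0,0,0,70],[0,0,0,0,0,0,70]]]'>/dev/null
python3 w.py weight 0 0.4247 0.2514 w6; python3 chk.py spruce_blank 0.084
python3 go.py 0.4247 0.2514 0.037 79.6
python3 -c "
import cv2
a=cv2.imread('pics/chk_side.png')[60:200,240:400];b=cv2.imread('pics/w6.png')
cv2.imwrite('pics/c6.png',cv2.hconcat([cv2.resize(a,(400,350)),cv2.resize(b,(400,350))]))"
```

```text
weight 0.75 [283.6, 181.8, 353.5, 256.0] [0.4241, 0.2534, 10.3, 0.049]
weight 0.55 [428.2, 201.3, 602.7, 238.2] [0.4247, 0.2514, 0.0, 1.0]
top spruce_blank 0.88 [0.5729, 0.31, -11.7, 0.383] in board mm [ 0.5 -0.3]
side spruce_blank 0.61 [0.5729, 0.3109, -10.1, 0.065] in board mm [0.3 0.6]
side spruce_blank 0.6 [0.5725, 0.3104, 0.0, 1.0] in board mm [0. 0.]
t 35.68 pos [0.4304 0.2539 0.1874] rot [-179.6    0.3   79.4] F [ 0.1  0.3 -0.6] op 0.0597 q [ 31.  -2.  -2.  91.  -0. 131.]
now-axes cm [-0.26 -0.42 15.04] after-turn cm [-0.35 -0.52 15.04] turn [-0.006  0.006 -0.003]
```

View pics/c6.png

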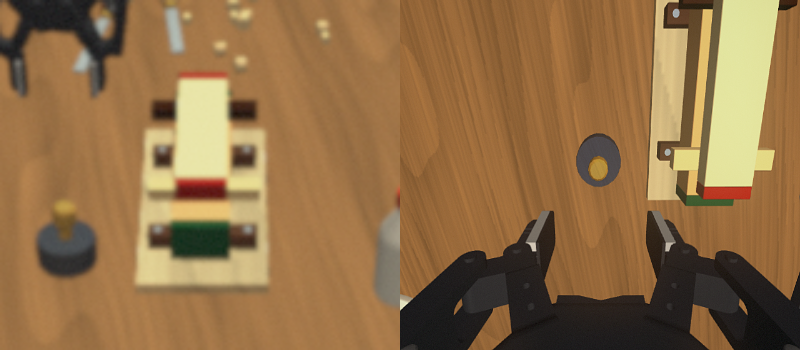

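The spruce lies on both stickers, centred to 1 mm. The weight is at wrist pixel (318,219) and the fit gives (0.424, 0.253). Descending on the knob.

```bash
python3 -m pendant '[[[-0.1,-0.5,3,-0.006,0.006,0,70],[0,0,3.5,0,0,0,70],[0,0,3,0,0,0,70],[0,0,1.5,0,0,0,70],[0,0,0,0,0,0,70]]]'>/dev/null
python3 go.py 0.4241 0.2532 0.037 79.6
```

```text
t 36.1 pos [0.4287 0.2553 0.0744] rot [179.8  -0.2  79.3] F [-1.4  0.   0.5] op 0.0595 q [ 31.  -2. -15.  77.   0. 131.]
now-axes cm [-0.31 -0.43  3.74] after-turn cm [-0.29 -0.42  3.74] turn [ 0.003 -0.003 -0.004]
```

```bash
python3 -m pendant '[[[-0.3,-0.4,1.2,0.003,-0.003,0,70],[0,0,1.2,0,0,0,70],[0,0,0.8,0,0,0,70],[0,0,0.2,0,0,0,70]]]'>/dev/null
python3 go.py 0.4241 0.2532 0.037 79.6
```

```text
t 36.43 pos [0.4262 0.254  0.0405] rot [180.   -0.   79.3] F [ 0.  -0.  -0.3] op 0.0599 q [ 31.  -2. -18.  74.   0. 131.]
now-axes cm [-0.12 -0.19  0.35] after-turn cm [-0.12 -0.19  0.35] turn [ 0.001 -0.001 -0.005]
```

```bash
python3 -m pendant '[[[-0.1,-0.2,0.3,0,0,0,70],[0,0,0,0,0,0,0],[0,0,0.1,0,0,0,0],[0,0,0.1,0,0,0,0],[0,0,0.1,0,0,0,0]]]' 80
python3 go.py 0.4241 0.2532 0.037 79.6
python3 -m pendant '[[[0,0,0,0,0,0,0],[0,0,0,0,0,0,0],[0,0,0,0,0,0,0],[0,0,0,0,0,0,0]]]'
python3 go.py 0.4241 0.2532 0.037 79.6
```

```text
time: 36.85
ee_pos: [0.4258, 0.2542, 0.0372]
tcp_rot: [179.8, -0.2, 79.3]
wrist_force: [-4.9, -4.2, 13.0]
opening: 0.0212
t 36.85 pos [0.4258 0.2542 0.0372] rot [179.8  -0.2  79.3] F [-4.9 -4.2 13. ] op 0.0212 q [ 31.  -2. -18.  73.  -0. 132.]
now-axes cm [-0.13 -0.15  0.02] after-turn cm [-0.13 -0.15  0.02] turn [ 0.004 -0.003 -0.005]
time: 37.18
ee_pos: [0.4257, 0.254, 0.0373]
tcp_rot: [179.8, -0.2, 79.3]
wrist_force: [-1.1, 0.4, -1.9]
opening: 0.0215
t 37.18 pos [0.4257 0.254  0.0373] rot [179.8  -0.2  79.3] F [-1.1  0.4 -1.9] op 0.0215 q [ 31.  -2. -18.  73.  -0. 132.]
now-axes cm [-0.11 -0.14  0.03] after-turn cm [-0.11 -0.14  0.03] turn [ 0.004 -0.003 -0.005]
```

```bash
python3 -m pendant '[[[0,0,-0.5,0,0,0,0],[0,0,-1.5,0,0,0,0],[0,0,-2.5,0,0,0,0],[0,0,-3,0,0,0,0],[0,0,-3,0,0,0,0]]]'
python3 -m pendant '[[[0,0,-3,0,0,0,0],[0,0,-3,0,0,0,0],[0,0,-1.5,0,0,0,0],[0,0,-0.5,0,0,0,0],[0,0,0,0,0,0,0]]]'
python3 go.py 0.5725 0.3104 0.2 79.6
```

```text
time: 37.6
ee_pos: [0.4204, 0.2511, 0.1369]
tcp_rot: [-179.4, 0.5, 79.3]
wrist_force: [1.1, 0.8, -6.6]
opening: 0.0215
time: 38.02
ee_pos: [0.4212, 0.2519, 0.2262]
tcp_rot: [-179.6, 0.3, 79.3]
wrist_force: [0.4, -0.2, -6.7]
opening: 0.0213
t 38.02 pos [0.4212 0.2519 0.2262] rot [-179.6    0.3   79.3] F [ 0.4 -0.2 -6.7] op 0.0213 q [ 31.  -3.   2.  95.   0. 132.]
now-axes cm [ 8.56 13.8   2.48] after-turn cm [ 8.48 13.82  2.62] turn [-0.007  0.006 -0.005]
```

```bash
python3 -m pendant '[[[0.7,1.2,0.2,-0.007,0.006,-0.005,0],[1.2,2,0.3,0,0,0,0],[1.5,2.4,0.3,0,0,0,0],[1.5,2.4,0.3,0,0,0,0],[1.5,2.4,0.3,0,0,0,0]]]'>/dev/null
python3 -m pendant '[[[1.2,1.8,0.3,0,0,0,0],[0.7,1,0.2,0,0,0,0],[0,0,0,0,0,0,0],[0,0,0,0,0,0,0]]]'>/dev/null
python3 go.py 0.5725 0.3104 0.165 79.6; python3 w.py weight 0.16 0.5725 0.3104 w7
```

```text
t 38.77 pos [0.5722 0.3113 0.1877] rot [-179.3    0.6   79.7] F [-0.8 -0.2 -6.9] op 0.0213 q [ 29.  20.  23.  94.   0. 129.]
now-axes cm [-0.06  0.08  2.27] after-turn cm [-0.08  0.05  2.27] turn [-0.012  0.01   0.002]
weight 0.92 [252.1, 221.6, 391.1, 370.4] [0.5699, 0.3149, 5.0, 0.341]
```

View pics/w7.png

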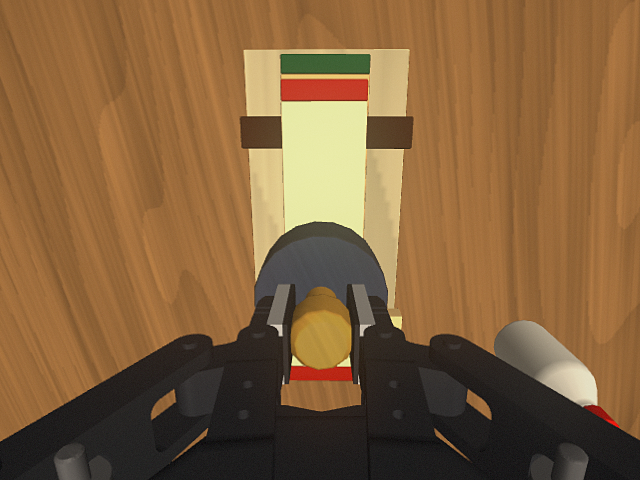

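The weight hangs from the knob at (322,330), upright over the spruce. Lowering it.

```bash
python3 -m pendant '[[[0,0,1,-0.01,0.008,0.002,0],[0,0,1,0,0,0,0],[0,0,0.3,0,0,0,0],[0,0,0,0,0,0,0]]]'>/dev/null
python3 go.py 0.5725 0.3106 0.141 79.6
```

```text
t 39.2 pos [0.5693 0.3102 0.1647] rot [-1.799e+02  1.000e-01  7.960e+01] F [ 0.3  0.4 -7.1] op 0.0212 q [ 29.  18.  18.  90.   0. 129.]
now-axes cm [0.1  0.31 2.37] after-turn cm [0.1  0.31 2.37] turn [-0.002  0.002  0.001]
```

```bash
python3 -m pendant '[[[0.1,0.3,0.6,-0.002,0.002,0,0],[0,0,0.6,0,0,0,0],[0,0,0.3,0,0,0,0],[0,0,0,0,0,0,0]]]'>/dev/null
python3 go.py 0.5725 0.3106 0.141 79.6
```

```text
t 39.53 pos [0.5724 0.3106 0.1498] rot [ 1.799e+02 -1.000e-01  7.970e+01] F [ 0.3 -0.3 -5.7] op 0.021 q [ 28.  18.  16.  88.   0. 129.]
now-axes cm [-0.    0.01  0.88] after-turn cm [-0.    0.01  0.88] turn [ 0.001 -0.001  0.001]
```

```bash
python3 -m pendant '[[[0,0,0.35,0,0,0,0],[0,0,0.2,0,0,0,0]]]'
python3 -m pendant '[[[0,0,0.15,0,0,0,0],[0,0,0.1,0,0,0,0]]]'
python3 -m pendant '[[[0,0,0.1,0,0,0,0],[0,0,0,0,0,0,0]]]'
```

```text
time: 39.7
ee_pos: [0.5726, 0.3107, 0.1443]
tcp_rot: [179.9, -0.1, 79.7]
wrist_force: [0.1, 0.1, -6.5]
opening: 0.0214
time: 39.87
ee_pos: [0.5726, 0.3107, 0.1414]
tcp_rot: [179.9, -0.1, 79.7]
wrist_force: [-0.7, -1.7, -0.8]
opening: 0.0212
time: 40.03
ee_pos: [0.5728, 0.3107, 0.1417]
tcp_rot: [179.8, -0.1, 79.7]
wrist_force: [0.1, -0.3, -6.0]
opening: 0.0213
```

```bash
python3 -m pendant '[[[0,0,0.12,0,0,0,0],[0,0,0.12,0,0,0,0]]]'
python3 -m pendant '[[[0,0,0.08,0,0,0,0]]]'
```

```text
time: 40.2
ee_pos: [0.5732, 0.3109, 0.1413]
tcp_rot: [179.7, -0.2, 79.7]
wrist_force: [-3.8, -2.7, 6.8]
opening: 0.0214
time: 40.28
ee_pos: [0.5732, 0.3109, 0.1414]
tcp_rot: [179.7, -0.3, 79.7]
wrist_force: [-3.3, -1.8, -0.4]
opening: 0.0213
```

```bash
python3 -m pendant '[[[0,0,0.05,0,0,0,70],[0,0,0,0,0,0,70],[0,0,0,0,0,0,70],[0,0,0,0,0,0,70],[0,0,0,0,0,0,70]]]'
python3 go.py 0.5725 0.3106 0.25 79.6
python3 -m pendant '[[[0,0,-1,0,0,0,70],[0,0,-2.5,0,0,0,70],[0,0,-3,0,0,0,70],[0,0,-3,0,0,0,70],[-2,-2,-2,0,0,0,70]]]'
python3 -m pendant '[[[-3,-2.5,0,0,0,0,70],[-3,-2.5,0,0,0,0,70],[-3,-2.5,0,0,0,0,70],[-3,-2.5,0,0,0,0,70],[-3,-2.5,0,0,0,0,70]]]'
python3 -m pendant '[[[-3,-2.5,0,0,0,0,70],[-3,-2.5,0,0,0,0,70],[-3,0,0,0,0,0,70],[-1,0,0,0,0,0,70],[0,0,0,0,0,0,70]]]'
python3 chk.py weight 0.104; python3 chk.py spruce_blank 0.084; python3 chk.py pale_sticker 0.07 0.5599 0.2415;python3 chk.py dark_sticker 0.07 0.5851 0.3793
python3 -c "
import cv2
a=cv2.imread('pics/chk_side.png')[40:200,230:430];b=cv2.imread('pics/chk_top.png')[100:300,90:340]
cv2.imwrite('pics/c8.png',cv2.hconcat([cv2.resize(a,(400,320)),cv2.resize(b,(400,320))]))"
```

```text
time: 40.7
ee_pos: [0.5744, 0.3117, 0.142]
tcp_rot: [179.5, -0.4, 79.7]
wrist_force: [-0.7, -0.8, -0.0]
opening: 0.06
t 40.7 pos [0.5744 0.3117 0.142 ] rot [179.5  -0.4  79.7] F [-0.7 -0.8 -0. ] op 0.06 q [ 28.  18.  15.  87.   0. 129.]
now-axes cm [ -0.06  -0.07 -10.8 ] after-turn cm [ -0.14  -0.17 -10.8 ] turn [ 0.009 -0.007  0.001]
time: 41.12
ee_pos: [0.5502, 0.2954, 0.2541]
tcp_rot: [-180.0, -0.0, 79.7]
wrist_force: [1.3, 1.4, -0.1]
opening: 0.0596
time: 41.53
ee_pos: [0.398, 0.1687, 0.2601]
tcp_rot: [179.6, -0.4, 79.8]
wrist_force: [0.5, -0.5, 1.3]
opening: 0.06
time: 41.95
ee_pos: [0.3217, 0.073, 0.2649]
tcp_rot: [179.0, -0.6, 79.9]
wrist_force: [-0.7, -0.3, -0.1]
opening: 0.0598
top weight 0.93 [0.5746, 0.3107, 7.8, 0.126] in board mm [2.  0.7]
side weight 0.61 [0.5724, 0.3064, 1.9, 0.093] in board mm [ 0.6 -4. ]
top spruce_blank 0.6 [0.5715, 0.3119, -9.9, 0.296] in board mm [-1.3  1.3]
side spruce_blank 0.68 [0.5722, 0.3063, -10.2, 0.485] in board mm [ 0.4 -4.1]
top pale_sticker 0.71 [0.5599, 0.2415, 0.0, 1.0] in board mm [  0. -70.]
top pale_sticker 0.51 [0.5629, 0.2436, 78.8, 0.558] in board mm [  2.6 -67.4]
side pale_sticker 0.79 [0.5641, 0.239, 79.1, 0.528] in board mm [  4.6 -71.7]
side pale_sticker 0.3 [0.5611, 0.2794, 10.9, 0.496] in board mm [ -5.6 -32.5]
top dark_sticker 0.65 [0.5877, 0.381, 78.8, 0.582] in board mm [ 2.2 72.2]
top dark_sticker 0.24 [0.5851, 0.3793, 0.0, 1.0] in board mm [-0. 70.]
side dark_sticker 0.63 [0.5849, 0.3763, 79.6, 0.594] in board mm [ 0.3 67.1]
```

View pics/c8.png

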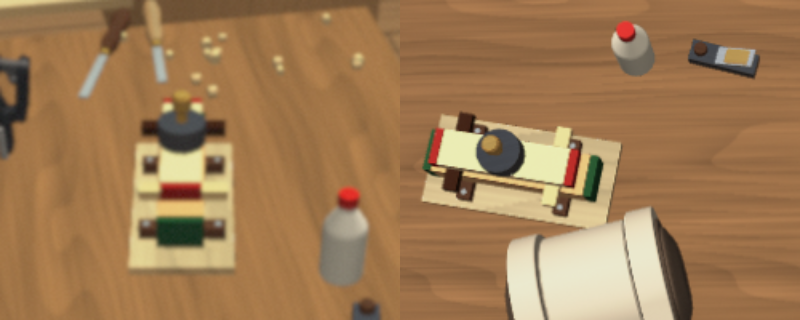

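The pile stands: in the crop's top view the weight is upright mid-spruce, at (500,152) of the crop. The sticker ends show on both sides above the bearers, and the bottle and plane are untouched. Handing in.

```bash
python3 -c "
from workcell import bot
print(bot.get_obs()['time']); print(bot.job_done())"
```

```text
42.75
the job is handed in; nothing more can be done
None
```

The pile is built in the order asked and was handed in at 42.75 s, with the gripper clear of everything. From the bottom: maple on the bearers, a sticker above each bearer (dark on own y = +70, pale on −70), the spruce, then the iron weight. The maple is the one farthest from the base. I lowered each piece until the wrist force showed contact before releasing it.

**Last checks, in the board frame:**
- **Maple:** about 2 mm and 1° off centre, by the side camera; the arm hid it from the top camera.
- **Stickers:** about (1, +72) and (1, −70) mm before the spruce covered them.
- **Spruce:** within 1 mm of centre just after placing, by the side camera.
- **Weight:** upright. The top view puts it within 2 mm of the middle and the side view at −4 mm along the length. The side fit was poorer.
- **Poor fits:** the final re-fits of the spruce and stickers were poor because they are partly covered, so I relied on the earlier values and the picture.
- **Bystanders:** the bottle and plane look unmoved in the last picture. The jar was outside that crop, so I did not check it at the end, but the arm never went near it.

The highest wrist force I read was about 29 N, a brief fingertip press on the bench while gripping the pale sticker. Forces were read only at the end of each move.

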